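Bring the grinder back to espresso

TASK

Someone left the coffee grinder too coarse, a few clicks away from the espresso setting. With a fingertip, flick the ribbed grind wheel on top of the grinder towards its front, click by click, until the red rib stands between the two white pointers and the wheel rests there in its click; do not run it a click past the pointers, or the burrs will touch. Leave the dosing cup, the tamper, the espresso cup and the sugar jar standing where they are.

Things in the scene. Friction and masses are not known exactly. Their poses are not given: they have to be found in the camera images.
- grinder: Single-dose coffee grinder, ivory with an aluminium deck, fixed to the counter; 240 mm deep (x), 112 mm wide (y), flat deck 220 mm above the counter. Origin: centre of its underside, z up; its front (cup side, start button) is its -x end. The grind wheel stands out of the front half of the deck, on the centre line.
- grind_wheel (a joint): Turn of the wheel (rad) about its level axle along the grinder's y. 0: red rib at the pointers. Positive = coarser, the wheel's top rolled to the grinder's +x (away from its front). One click is 0.419 rad (15 mm of travel at the rim, 15 a turn); stops at about -0.96 and 2.64. It starts 2, 3 or 4 clicks positive. A sprung ball (1.5 N at the rim) draws it to the nearest click when let go.
- wheel_top (a point): Highest point of the wheel's rim over the ribs, mid-width, straight above the axle, 243 mm above the counter, 45 mm to the front (-x) of the grinder's centre; fixed to the grinder. Black rubber wheel 16 mm wide, radius 36.5 mm, with 15 cross ribs (7 mm wide, 3 mm proud, one per click, one red, the rest dark grey; one is on top at each click). A fingertip drawn along its top turns it.
- wheel_axle (a point): Centre of the wheel, inside the grinder, 36.5 mm straight below wheel_top. The wheel stands 22 mm out of the deck between two fixed round black cheeks, each 6 mm thick, 1.5 mm off its sides and concentric with it; their edges lie 6 mm below the tops of the ribs.
- pointers (a point): Where the red rib must stand: the point on the wheel's rim midway between the two white pointers, which are short lines on the edges and outer faces of the cheeks, one each side of the wheel. It lies 48 degrees (two clicks) from the top towards the grinder's front: 27 mm to the front of and 24 mm above the axle.
- inlet_lid (a point): Top of the little knob on the wooden lid of the round bean inlet (76 mm in diameter) in the rear half of the deck, 68 mm behind the grinder's centre and 254 mm above the counter; fixed, not part of the job.
- dosing_cup: Small steel cup, 58 mm in diameter, 58 mm high, loose on the grinder's foot plate under the chute. Origin at the centre of its underside.
- tamper: Dark wooden tamper, loose on the counter beside the grinder, 58 mm in diameter, 88 mm high. Origin at the centre of its underside.
- espresso_cup: White cup with a handle, loose on the counter beside the grinder, 68 mm in diameter, 58 mm high. Origin at the centre of its underside.
- sugar_jar: Closed amber glass jar, loose on the counter behind the grinder, 72 mm in diameter, 115 mm high. Origin at the centre of its underside.
Things that resemble listed ones, but are neither listed nor needed, are in the scene too. There is more than one size of the espresso_cup; the one meant has the size given above.

How it is judged:
On the way, in this order (a step that is already met when the one before it is completed fails the run):
1. a fingertip touches the grinder's wheel while it is still coarse (contact force between the fingers and grinder above 0.5 N and value of joint grind_wheel above 0.25 rad), for 0.02 s.
2. the wheel comes to the espresso click (value of joint grind_wheel between -0.1 and 0.1 rad), for 0.2 s.
At the end, for the whole second after the job is handed in: The grind wheel rests in the espresso click, within 0.1 rad (a quarter of a click) of the red rib standing at the pointers; dosing cup, tamper, espresso cup and sugar jar stand upright within 30 mm of where they were (all of step 2 and velocity of joint grind_wheel between -0.1 and 0.1 rad/s and distance of each of dosing_cup, tamper, espresso_cup, sugar_jar from where it was at the start of the episode below 0.03 m and angle between each of dosing_cup, tamper, espresso_cup, sugar_jar's own z axis and vertical below 0.2 rad); the robot touches nothing.
It fails at once if the wheel is run a click past the pointers (value of joint grind_wheel below -0.3 rad).
It fails at once if the dosing cup, tamper, espresso cup or sugar jar is lifted, shoved more than 30 mm or tipped (distance of any of dosing_cup, tamper, espresso_cup, sugar_jar from where it was at the start of the episode above 0.03 m or angle between any of dosing_cup, tamper, espresso_cup, sugar_jar's own z axis and vertical above 0.3 rad).
It also fails if it takes over 42 s, if anything falls off the work surface, if the arm or the gripper's body presses on something with over 40 N, if the wrist force passes 120 N, or if a joint passes its speed limit or range.

ROBOT

A 7-joint arm with a two-finger parallel gripper is mounted at the origin on the work surface. World frame = base frame: x ahead of the robot, y to its left, z up, the work surface at z = 0. Lengths are in m, angles in rad, forces in N, time in s.
With the tool pointing down it reaches from about 0.4 to 0.85 m from the base axis. Payload 4.4 kg.
Tool frame: the origin (TCP) lies at the very end of the fingers, on their centre line; the grasp point (between the pads) lies bot.tcp_to_grasp behind it (bot.tcp_to_grasp is the distance from the TCP to the grasp point, in m); z points along the fingers, y is the line along which they close (so a half turn about z gives the same grasp; the last joint's range is limited). The gripper opens to 94 mm and grips with 3 to 60 N. Pads are 16 mm wide; open, the fingers measure 119 mm over their backs; the gripper's body (75 mm by 177 mm) begins 78 mm behind the grasp point.
Start: joints at [-1.218, 0.628, 0.038, 1.517, -0.027, 0.996, -0.02], TCP at [0.264, 0.594, 0.205] pointing down, gripper open.
Joint ranges: [-3.06, 3.06], [-0.37, 2.12], [-1.25, 1.32], [0.18, 2.47], [-1.1, 4.24], [0.23, 1.98], [-2.94, 2.94]. Speed limits (rad/s): [2.57, 2.57, 3.14, 3.14, 3.14, 3.14, 3.14].

INTERFACE

Orientations are given as a rotation vector (axis times angle).
In Python, from plant import readout, eyes, bot gives the robot as it stands.
- The arm moves only by the tool send_rows, never from a script. Its argument "steps" is a list of rows, each a list of 5 numbers: the closure in counts, from 0 (fully open) to 255 (shut), then the shift along the tool's x, y, z in m, then the turn about the tool's z in degrees. In form: [[fingers, tx, ty, tz, roll], ...]. A call has exactly 8 rows; each row is the pose to reach, as a shift and turn from the pose commanded when the call began, along the tool's axes at that moment; what a row does not reach only later rows make up. A row lasts 1/12 s, in which the tool goes at most 41.7 mm and 7.16 degrees, less where a joint would pass 70% of its speed; a pose out of reach is approached as far as the arm can. A call with a gripper value outside its range is refused whole. The fingers move at their own pace and stop on an object; "grip_force" is the grip in N (left out, the last holds). Time passes only in rows, so rows that repeat a pose let the fingers close, or fill a call up. It gives the time, the measured TCP pose, the force, the opening and the grip force at its end, in the units of the state.
- readout.state(): the state, without advancing time (a new reading comes with each control period).
- eyes.capture(name): name is "scene" or "top"; returns a dict with "frame" (384x512x3 uint8, red, green, blue), "fov_y" (degrees; the focal length in pixels is half the picture's height over the tangent of half this angle, whatever the lens; pixels are square), "cx", "cy" (the principal point, pixels), "R" (3x3) and "t" (3): a world point X has camera coordinates R X + t. Camera axes: x right, y down, z forward; pixel columns grow to the right and rows downward; lengths in m; the calibration is good to about 2 mm. A picture is of the moment at which its call begins. There is no depth.
- bot.hand_in(): hands the job in; it is judged then, once.
The state is a dict: "clock": time; "joint_positions": joint angles; "qvel": joint speeds; "tau": joint torques, N m; "position": TCP position; "ee_rot": TCP orientation; "force": force on the tool from outside, world axes, zero at the start; "ft_torque": the same for the moment, N m; "width": opening from 0.0 (shut) to 1.0 (fully open); "grip_force": force on a finger pad.
Only numpy, scipy, OpenCV 4.12 (cv2) and the standard library are available. Lean on these libraries where they do the work, as an engineer would, in place of code of your own. Each camera call takes 0.05 s, during which the arm holds its last target. There are 200 camera calls.

## Working session

There is one attempt and no reset: what is moved stays moved. The work goes in short steps, Python scripts to look and compute and a tool call to move; the robot and the scene stay as the last step left them, time stands still between calls to the robot, and variables do not carry over. Pictures are saved under pics/ and viewed, at most 10 in all, crops included, and the job is handed in when it is done.

Besides the shell and the picture viewer there is one more tool, called as a command line: name --pt "numbers of a row" for each row, then --argument value for the rest. send_rows: Moves the arm, as the interface text tells. Its arguments: {"type":"object","properties":{"steps":{"type":"array","items":{"type":"array","items":{"type":"number"}}},"grip_force":{"type":"number"}},"required":["steps"]}

```bash
mkdir -p pics
python3 - <<'E'
from plant import readout, eyes, bot
import cv2,numpy as np
s=readout.state();print({k:np.round(v,3) for k,v in s.items()},bot.tcp_to_grasp)
for n in("scene","top"):
    d=eyes.capture(n);cv2.imwrite(f"pics/{n}0.png",d["frame"][:,:,::-1]);print(n,d["fov_y"],d["cx"],d["cy"],np.round(d["R"],4).tolist(),np.round(d["t"],4))
E
```

```text
{'clock': np.float64(0.0), 'joint_positions': array([-1.218,  0.629,  0.038,  1.518, -0.027,  0.996, -0.02 ]), 'qvel': array([ 0.001, -0.001,  0.   ,  0.   ,  0.001, -0.001,  0.002]), 'tau': array([-1.0000e-03, -5.4973e+01,  1.1430e+00, -1.8663e+01, -5.2000e-02,
        2.4000e-02,  0.0000e+00]), 'position': array([0.264, 0.593, 0.205]), 'ee_rot': array([-6.530e-01, -3.073e+00,  3.000e-03]), 'force': array([-0.242, -0.377, -0.183]), 'ft_torque': array([-0.018,  0.042,  0.007]), 'grip_force': np.float64(0.0), 'width': np.float64(1.001)} 0.0188
scene 42.12331667121909 254.5787783402371 189.5809883485222 [[0.8757, 0.4828, -0.0013], [0.2862, -0.5212, -0.804], [-0.3889, 0.7037, -0.5946]] [-0.5124 -0.0111  1.5366]
top 43.380087996415725 256.6526521442174 200.65592071185657 [[-0.0051, -0.9999, 0.0087], [-0.9864, 0.0035, -0.1645], [0.1644, -0.0095, -0.9863]] [0.0656 0.5994 1.3204]
```

View pics/scene0.png

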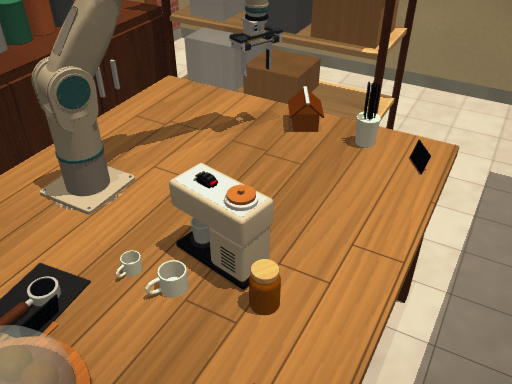

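View pics/top0.png

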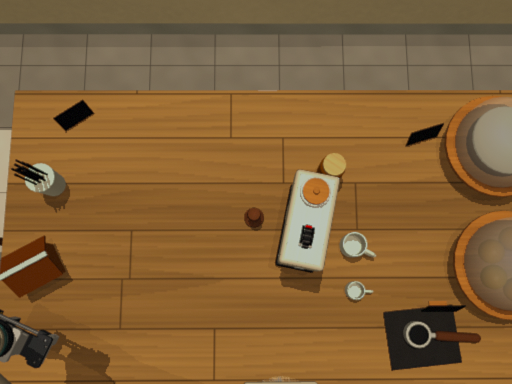

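The scene view shows the grinder with its wheel near (206,180) and the lid near (241,192). In the top view the wheel is near (308,237), the lid at (316,190), and the grinder's front faces the robot. I'll enlarge the wheel in both views.

Run:
```python
import cv2,numpy as np
a=cv2.imread("pics/top0.png")[165:275,270:350];b=cv2.imread("pics/scene0.png")[155:225,165:275]
a=cv2.resize(a,None,fx=5,fy=5,interpolation=cv2.INTER_CUBIC);b=cv2.resize(b,(400,255),interpolation=cv2.INTER_CUBIC)
c=np.zeros((550,800,3),np.uint8);c[:,:400]=a;c[:255,400:]=b;cv2.imwrite("pics/crop0.png",c)
```

```text
(no output)
```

View pics/crop0.png

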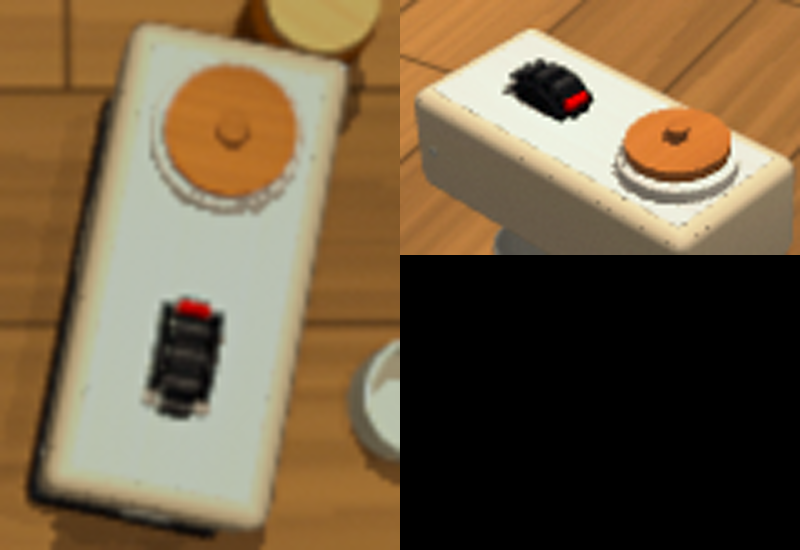

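The enlarged views show the red rib behind the wheel's top, at about (308.8,226.6) in the top view. The pointers are at (300,244.6) and (310.6,246.6), and the knob at (316.4,191.2). Next I fit the grinder's pose and check the click count.

```bash
cat > h.py <<'E'
from plant import readout, eyes, bot
import cv2,numpy as np
from scipy.optimize import least_squares
def proj(d,X):
    c=np.atleast_2d(X)@np.array(d["R"]).T+d["t"];f=192/np.tan(np.radians(d["fov_y"]/2))
    return c[:,:2]/c[:,2:]*f+[d["cx"],d["cy"]]
def W(p,L):
    x,y,a=p;L=np.atleast_2d(L);R=np.array([[np.cos(a),-np.sin(a),0],[np.sin(a),np.cos(a),0],[0,0,1]]);return L@R.T+[x,y,0]
def rim(a,r=.0365): return [-.045+r*np.sin(a),0,.2065+r*np.cos(a)]  # a=angle from top to the rear
E
python3 - <<'E'
from h import *
T=eyes.capture("top");S=eyes.capture("scene")
K=[.068,0,.254];P=rim(-.838,.033)
Pl,Pr=[P[0],.0105,P[2]],[P[0],-.0105,P[2]]
def res(p):
    t=proj(T,W(p,[K,Pl,Pr]))-[[316.4,191.2],[300,244.6],[310.6,246.6]]
    s=proj(S,W(p,[K]))-[[240.9,191.2]]
    return np.r_[t.ravel(),s.ravel()]
r=least_squares(res,[.6,-.1,0],loss="soft_l1");p=r.x;print(p,np.round(r.fun,1))
for k in(2,3,4):
    q=W(p,rim(.419*k-.838));print(k,proj(T,q),proj(S,q))
print("top",W(p,rim(0)))
for n,d in(("top",T),("scene",S)):
    b=d["frame"].astype(int);u0,v0=proj(d,W(p,rim(0)))[0].astype(int)
    m=(b[...,0]>120)&(b[...,1]<50)&(b[...,2]<50);v,u=np.nonzero(m);k=(abs(u-u0)<25)&(abs(v-v0)<25);print(n,u[k].mean(),v[k].mean(),k.sum())
for z in(.22,):
  c=[[sx*.12,sy*.056,z] for sx in(-1,1) for sy in(-1,1)];print(proj(T,W(p,c)).round(),proj(S,W(p,c)).round())
E
```

```text
[ 0.52694534 -0.06666406 -0.20240111] [ 0.2 -2.2  1.   0.2 -1.1 -0.1 -0.7 -3.2]
2 [[307.76863335 235.16146361]] [[204.16255909 173.20219079]]
3 [[308.71972081 229.26921091]] [[208.77290872 176.67471355]]
4 [[309.19716392 224.73853575]] [[212.76083314 181.79392553]]
top [[ 0.48286394 -0.05761807  0.243     ]]
top 308.55555555555554 226.22222222222223 9
scene 212.9375 181.9375 16
[[324. 271.]
 [279. 262.]
 [340. 176.]
 [297. 167.]] [[166. 180.]
 [199. 160.]
 [241. 222.]
 [274. 198.]]
```

The rib is 4 clicks coarse: the symmetric view has red at +48° and nothing behind it. The wheel top is at about (0.483, -0.058, 0.243). I'll compute the approach in tool axes.

```bash
cat >> h.py <<'E'
from scipy.spatial.transform import Rotation as Ro
G=[0.52694534,-0.06666406,-0.20240111]
def go(x,z,y=0):
    "tool shift to grinder-frame offset (x,y) from wheel_top, z world; roll in degrees to align tool x with grinder -x"
    s=readout.state();R=Ro.from_rotvec(s["ee_rot"]);t=W(G,[-.045+x,y,z])[0]
    tx=R.as_matrix()[:,0];a=np.arctan2(tx[1],tx[0])-(G[2]+np.pi);a=(a+np.pi)%(2*np.pi)-np.pi
    loc=W([0,0,-G[2]],s["position"]-W(G,[-.045,0,0])[0])[0]
    print("t",round(float(s["clock"]),2),"shift",R.inv().apply(t-s["position"]).round(4),"roll",round(np.degrees(a),1),"local",loc.round(4),"F",W([0,0,-G[2]],s["force"])[0].round(2),"w",round(float(s["width"]),3))
E
python3 -c "
from h import *
go(0.012,.29)"
```

```text
t 0.2 shift [-0.4763 -0.5034 -0.0845] roll -12.4 local [-0.3451  0.5939  0.2049] F [0.57 0.08 0.05] w 0.998
```

send_rows --pt "255 0 0 -0.04 0" --pt "255 0 0 -0.08 0" --pt "255 0 0 -0.12 0" --pt "255 -0.027 -0.0285 -0.12 -3" --pt "255 -0.054 -0.057 -0.12 -6" --pt "255 -0.081 -0.0855 -0.12 -9" --pt "255 -0.108 -0.114 -0.12 -12.4" --pt "255 -0.135 -0.1425 -0.12 -12.4" --grip_force 20

```text
clock: 0.87
position: [0.3299, 0.4068, 0.3254]
ee_rot: [-0.313, -3.126, 0.0]
force: [0.5, 0.4, -0.6]
width: 0.469
grip_force: 0.0
```

```bash
python3 -c "
from h import *
go(0.012,.29)"
```

```text
t 0.87 shift [-0.254  -0.4249  0.0355] roll 0.2 local [-0.2432  0.4242  0.3254] F [ 0.42  0.48 -0.63] w 0.469
```

send_rows --pt "255 -0.02 -0.034 0 0" --pt "255 -0.04 -0.068 0 0" --pt "255 -0.06 -0.102 0 0" --pt "255 -0.08 -0.136 0 0" --pt "255 -0.1 -0.17 0 0" --pt "255 -0.12 -0.204 0 0" --pt "255 -0.14 -0.238 0 0" --pt "255 -0.16 -0.272 0 0"

```text
clock: 1.53
position: [0.4318, 0.1083, 0.3256]
ee_rot: [0.317, 3.125, 0.001]
force: [0.8, -0.2, -0.1]
width: 0.008
grip_force: 0.0
```

```bash
python3 -c "
from h import *
go(0.0,.265)"
```

```text
t 1.53 shift [-0.0833 -0.1523  0.0606] roll 0.0 local [-0.0833  0.1522  0.3256] F [ 0.81 -0.01 -0.09] w 0.008
```

send_rows --pt "255 -0.02 -0.035 0 0" --pt "255 -0.04 -0.07 0 0" --pt "255 -0.06 -0.105 0.01 0" --pt "255 -0.07 -0.13 0.03 0" --pt "255 -0.08 -0.145 0.045 0" --pt "255 -0.08 -0.145 0.06 0" --pt "255 -0.08 -0.145 0.06 0" --pt "255 -0.08 -0.145 0.06 0"

```text
clock: 2.2
position: [0.4804, -0.0477, 0.2651]
ee_rot: [-0.317, -3.124, -0.0]
force: [-0.1, 0.4, 0.2]
width: 0.005
grip_force: 0.0
```

Run:
```python
from h import *
go(0.0,.25)
S=eyes.capture("scene");T=eyes.capture("top")
s=readout.state();print(proj(S,s["position"]),proj(T,s["position"]),proj(S,W(G,rim(0))))
b=cv2.resize(S["frame"][150:220,165:265,::-1],None,fx=5,fy=5,interpolation=cv2.INTER_CUBIC)
a=cv2.resize(T["frame"][190:290,270:350,::-1],(280,350),interpolation=cv2.INTER_CUBIC)
cv2.imwrite("pics/c1.png",np.hstack([b,a]))
```

```text
t 2.2 shift [-0.0045 -0.0092  0.0151] roll -0.0 local [-0.0044  0.0092  0.2651] F [-0.21  0.36  0.24] w 0.005
[[205.5041688  162.55386639]] [[304.48218903 234.87577909]] [[204.16255761 173.20219011]]
```

View pics/c1.png

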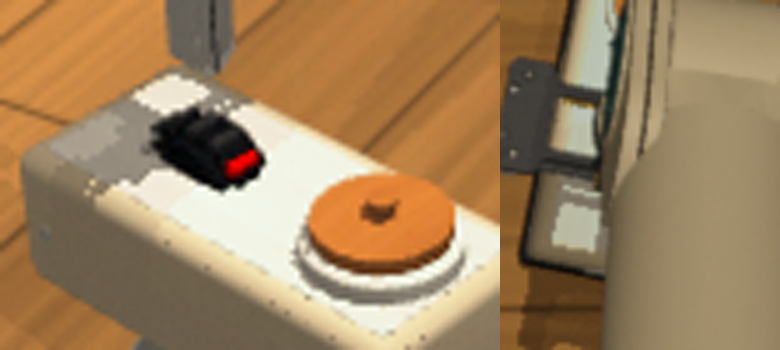

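The scene view shows the fingertip (about (205,161)) above the wheel, with red at the rear end of the wheel (about (213,182)). The projections agree with the calibration. I'll move slightly behind the top, on the centre line, and descend gently.

send_rows --pt "255 -0.005 -0.005 0 0" --pt "255 -0.0095 -0.009 0.006 0" --pt "255 -0.0095 -0.009 0.012 0" --pt "255 -0.0095 -0.009 0.016 0" --pt "255 -0.0095 -0.009 0.018 0" --pt "255 -0.0095 -0.009 0.02 0" --pt "255 -0.0095 -0.009 0.021 0" --pt "255 -0.0095 -0.009 0.021 0"

```text
clock: 2.97
position: [0.4883, -0.0585, 0.2443]
ee_rot: [-0.317, -3.125, -0.0]
force: [-0.5, 0.1, 0.2]
width: 0.008
grip_force: 0.0
```

```bash
python3 -c "
from h import *
go(0.005,.242)"
```

```text
t 2.97 shift [ 0.0005 -0.0002  0.0023] roll 0.0 local [5.500e-03 2.000e-04 2.443e-01] F [-0.5   0.04  0.2 ] w 0.008
```

send_rows --pt "255 0 0 0.0005 0" --pt "255 0 0 0.001 0" --pt "255 0 0 0.0015 0" --pt "255 0 0 0.002 0" --pt "255 0 0 0.0025 0" --pt "255 0 0 0.003 0" --pt "255 0 0 0.003 0" --pt "255 0 0 0.003 0"

```text
clock: 3.63
position: [0.489, -0.0588, 0.2424]
ee_rot: [0.317, 3.124, 0.0]
force: [-0.7, -0.0, 6.5]
width: 0.004
grip_force: 3.5
```

```bash
python3 -c "
from h import *
go(0.005,.241)"
```

```text
t 3.63 shift [ 0.0013 -0.0001  0.0014] roll -0.0 local [6.200e-03 1.000e-04 2.424e-01] F [-0.71 -0.19  6.53] w 0.004
```

The wheel top is found: 6.5 N at about z = 0.2424. Now one flick of about one click towards the front, then lift.

send_rows --pt "255 0.004 0 0.0005 0" --pt "255 0.008 0 0.0005 0" --pt "255 0.012 0 0.0005 0" --pt "255 0.016 0 0.0005 0" --pt "255 0.016 0 0.0005 0" --pt "255 0.016 0 0 0" --pt "255 0.016 0 -0.01 0" --pt "255 0.016 0 -0.012 0"

```text
clock: 4.3
position: [0.4731, -0.0556, 0.2538]
ee_rot: [0.317, 3.125, -0.0]
force: [0.6, -0.1, 0.1]
width: 0.004
grip_force: 0.0
```

```bash
cat >> h.py <<'E'
def look(name=None):
    S=eyes.capture("scene");b=S["frame"].astype(int);m=(b[...,0]>90)&(b[...,1]<.4*b[...,0])&(b[...,2]<.4*b[...,0])
    m[:160]=0;m[200:]=0;m[:,:185]=0;m[:,225:]=0;v,u=np.nonzero(m);print("red",u.mean().round(1),v.mean().round(1),m.sum())
    for k in range(-1,5): print(k,proj(S,W(G,rim(.419*k-.838)))[0].round(1),end=" ")
    if name: cv2.imwrite(f"pics/{name}.png",cv2.resize(S["frame"][150:220,165:265,::-1],None,fx=6,fy=6,interpolation=cv2.INTER_CUBIC))
E
python3 -c "
from h import *
go(0.006,.255);look('c2')"
```

```text
t 4.3 shift [-0.016  -0.     -0.0011] roll 0.0 local [-0.01    0.      0.2538] F [0.63 0.02 0.13] w 0.004
red 209.2 177.5 21
-1 [194.6 176.5] 0 [196.4 173.2] 1 [199.8 172. ] 2 [204.2 173.2] 3 [208.8 176.7] 4 [212.8 181.8]
```

View pics/c2.png

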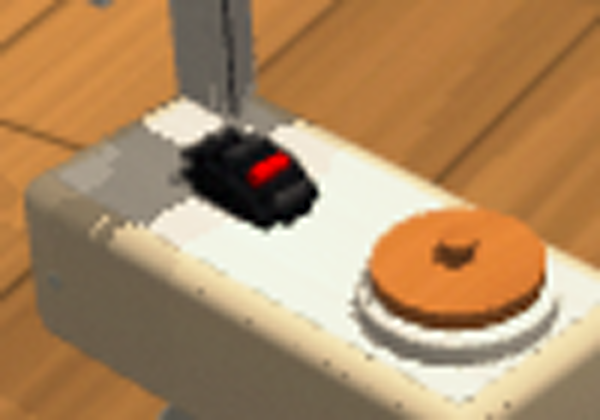

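The picture confirms exactly one click: the red rib moved to (209.2,177.5) and a dark rib now shows behind it, so it stands at 3. I'll repeat the flick.

send_rows --pt "255 -0.008 0 0 0" --pt "255 -0.016 0 0 0" --pt "255 -0.016 0 0.005 0" --pt "255 -0.016 0 0.009 0" --pt "255 -0.016 0 0.011 0" --pt "255 -0.016 0 0.012 0" --pt "255 -0.016 0 0.012 0" --pt "255 -0.016 0 0.012 0"

```text
clock: 5.02
position: [0.4891, -0.059, 0.2423]
ee_rot: [0.318, 3.124, 0.0]
force: [-0.5, -0.5, 10.1]
width: 0.005
grip_force: 4.7
```

send_rows --pt "255 0.004 0 0.0005 0" --pt "255 0.008 0 0.0005 0" --pt "255 0.012 0 0.0005 0" --pt "255 0.016 0 0.0005 0" --pt "255 0.016 0 0.0005 0" --pt "255 0.016 0 0 0" --pt "255 0.016 0 -0.01 0" --pt "255 0.016 0 -0.012 0"

```text
clock: 5.68
position: [0.4728, -0.0555, 0.2538]
ee_rot: [0.317, 3.126, 0.0]
force: [1.6, 0.3, 0.3]
width: 0.001
grip_force: 0.0
```

```bash
python3 -c "
from h import *
go(0.006,.255);look('c3')"
```

```text
t 5.68 shift [-0.0163 -0.     -0.0012] roll 0.0 local [-0.0103  0.      0.2538] F [1.48 0.65 0.32] w 0.001
red 205.0 174.3 19
-1 [194.6 176.5] 0 [196.4 173.2] 1 [199.8 172. ] 2 [204.2 173.2] 3 [208.8 176.7] 4 [212.8 181.8]
```

The wheel is at click 2: red at (205.0,174.3), the top rib. Next flick.

send_rows --pt "255 -0.008 0 0 0" --pt "255 -0.016 0 0 0" --pt "255 -0.016 0 0.005 0" --pt "255 -0.016 0 0.009 0" --pt "255 -0.016 0 0.011 0" --pt "255 -0.016 0 0.012 0" --pt "255 -0.016 0 0.012 0" --pt "255 -0.016 0 0.012 0"

```text
clock: 6.4
position: [0.4891, -0.0589, 0.2423]
ee_rot: [0.318, 3.124, 0.0]
force: [-0.6, 0.0, 9.7]
width: 0.004
grip_force: 4.7
```

send_rows --pt "255 0.004 0 0.0005 0" --pt "255 0.008 0 0.0005 0" --pt "255 0.012 0 0.0005 0" --pt "255 0.016 0 0.0005 0" --pt "255 0.016 0 0.0005 0" --pt "255 0.016 0 0 0" --pt "255 0.016 0 -0.01 0" --pt "255 0.016 0 -0.012 0"

```text
clock: 7.07
position: [0.4728, -0.0555, 0.2538]
ee_rot: [0.317, 3.125, 0.0]
force: [0.7, -0.6, 0.2]
width: 0.009
grip_force: 0.0
```

```bash
python3 -c "
from h import *
go(0.006,.255);look('c4')"
```

```text
t 7.07 shift [-0.0163 -0.     -0.0012] roll -0.0 local [-0.0103  0.      0.2538] F [ 0.81 -0.47  0.25] w 0.009
red 201.2 172.8 13
-1 [194.6 176.5] 0 [196.4 173.2] 1 [199.8 172. ] 2 [204.2 173.2] 3 [208.8 176.7] 4 [212.8 181.8]
```

The wheel is at click 1: red at (201.2,172.8). One last flick, then clear the view.

send_rows --pt "255 -0.008 0 0 0" --pt "255 -0.016 0 0 0" --pt "255 -0.016 0 0.005 0" --pt "255 -0.016 0 0.009 0" --pt "255 -0.016 0 0.011 0" --pt "255 -0.016 0 0.012 0" --pt "255 -0.016 0 0.012 0" --pt "255 -0.016 0 0.012 0"

```text
clock: 7.78
position: [0.4891, -0.0589, 0.2423]
ee_rot: [0.318, 3.124, 0.0]
force: [-0.8, 0.3, 9.2]
width: 0.007
grip_force: 4.7
```

send_rows --pt "255 0.004 0 0.0005 0" --pt "255 0.008 0 0.0005 0" --pt "255 0.012 0 0.0005 0" --pt "255 0.016 0 0.0005 0" --pt "255 0.016 0 0.0005 0" --pt "255 0.016 0 0 0" --pt "255 0.016 0 -0.01 0" --pt "255 0.016 0 -0.03 0"

```text
clock: 8.45
position: [0.4705, -0.0552, 0.2695]
ee_rot: [-0.317, -3.119, 0.001]
force: [-0.6, -0.0, 0.2]
width: 0.003
grip_force: 0.0
```

send_rows --pt "255 0 0.02 -0.03 0" --pt "255 0 0.06 -0.03 0" --pt "255 0 0.1 -0.03 0" --pt "255 0 0.14 -0.03 0" --pt "255 0 0.18 -0.03 0" --pt "255 0 0.22 -0.03 0" --pt "255 0 0.25 -0.03 0" --pt "255 0 0.25 -0.03 0"

```text
clock: 9.12
position: [0.5222, 0.1977, 0.2999]
ee_rot: [-0.301, -3.125, -0.005]
force: [0.5, 0.5, 0.1]
width: 0.005
grip_force: 0.0
```

Run:
```python
from h import *
go(0.006,.255);look()
S=eyes.capture("scene");T=eyes.capture("top")
b=cv2.resize(S["frame"][155:205,175:235,::-1],(420,350),interpolation=cv2.INTER_CUBIC)
a=cv2.resize(T["frame"][215:265,282:332,::-1],(350,350),interpolation=cv2.INTER_CUBIC)
cv2.imwrite("pics/c5.png",np.hstack([b,a]))
for k in(-1,0,1): print(k,proj(T,W(G,rim(.419*k-.838)))[0].round(1))
f=T["frame"].astype(int);m=(f[...,0]>90)&(f[...,1]<.4*f[...,0])&(f[...,2]<.4*f[...,0]);m[:215]=0;m[265:]=0;m[:,:290]=0;m[:,325:]=0
v,u=np.nonzero(m);print(u.mean(),v.mean(),m.sum())
cv2.imwrite("pics/top5.png",T["frame"][:,:,::-1])
```

```text
t 9.12 shift [-0.0163 -0.2584  0.044 ] roll 0.6 local [-0.0128  0.258   0.2999] F [0.36 0.58 0.13] w 0.005
red 197.4 174.2 5
-1 [194.6 176.5] 0 [196.4 173.2] 1 [199.8 172. ] 2 [204.2 173.2] 3 [208.8 176.7] 4 [212.8 181.8] -1 [304.1 250. ]
0 [305.2 246.6]
1 [306.5 241.3]
304.6470588235294 245.94117647058823 17
```

View pics/c5.png

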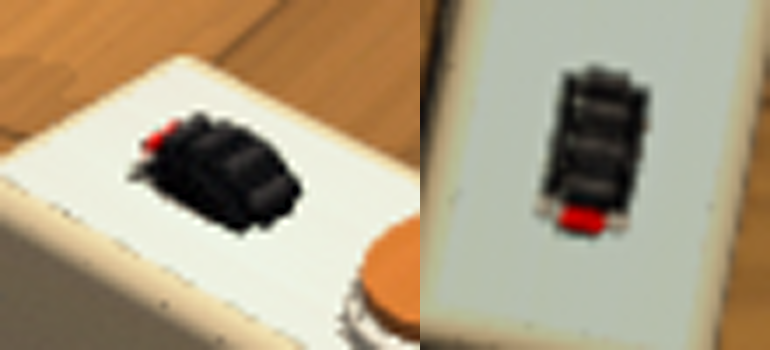

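View pics/top5.png

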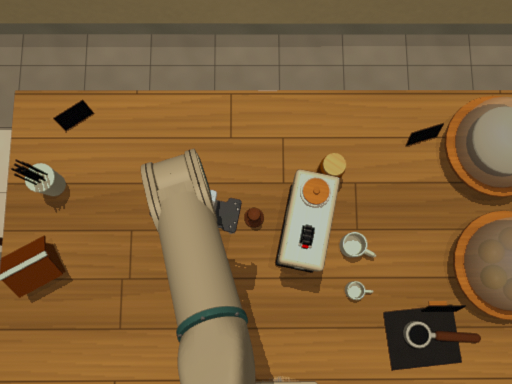

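In the enlarged top view the red rib is between the two white pointers, at (304.6,245.9) against a predicted (305.2,246.6). The full top view shows everything else standing where it was and the arm clear, so I'm handing in.

```bash
python3 -c "
from plant import bot
print(bot.hand_in())"
```

```text
the job is handed in; nothing more can be done
None
```

I flicked the grind wheel forward four clicks; in the last picture the red rib stands between the two white pointers, the other items are where they were and the arm is clear. I've handed the job in; no verdict was shown.

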